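# Press home the proud battery cell

### The arm

A 6-joint arm with a two-finger parallel gripper is mounted at the origin on the work surface. World frame = base frame: x ahead of the robot, y to its left, z up, the work surface at z = 0. Lengths are in mm, angles in degrees, forces in N, time in s.
With the tool pointing down it reaches from about 150 to 775 mm from the base axis. Payload 6.1 kg.
Tool frame: the origin (TCP) lies at the very end of the fingers, on their centre line; the grasp point (between the pads) lies 19 mm behind it; z points along the fingers, y is the direction in which the jaws open and shut (so a half turn about z gives the same grasp; the last joint's range is limited). The gripper opens to 85 mm and grips with 20 to 120 N. Pads are 22 mm wide; open, the fingers measure 114 mm over their backs; the gripper's body (76 mm by 85 mm) begins 54 mm behind the grasp point. The pads swing forward as they close: fully open they stand 13 mm farther back than shut.
Start: joints at [72.25, 7.208, -2.269, 80.523, 0, 90], TCP at [160.049, 499.993, 231.295] pointing down, gripper open.
Joint ranges: [-155.77, 155.77], [-54.66, 111.73], [-72.52, 77.12], [-102.08, 115.82], [-83.92, 84.16], [-180, 180]. Speed limits (degrees/s): [136.94, 136.94, 172.46, 180, 180, 180].

### API

Orientations are given as [roll, pitch, yaw] about the fixed x, y, z axes, in that order (R = Rz(yaw) Ry(pitch) Rx(roll)).
In Python, from plant import get_state, imaging, robot gives the robot as it stands. The module is installed in compiled form; this text tells all that it offers.
- The arm moves only by the tool arm_command, never from a script. Its argument "commands" is a list of rows, each a list of 6 numbers: the shift along the tool's x, y, z normalised to -1 to 1, where 1 is 750 mm, then the turn, a rotation vector about the tool's x, y, z normalised to -1 to 1, where 1 is 90 degrees. A call has 1 to 12 rows; each row shifts and turns the pose as measured when the row begins, along the tool's axes as they then stand; what a row does not reach is not made up. A row lasts 1/10 s, in which the tool goes at most 50 mm and 8.59 degrees, less where a joint would pass 70% of its speed; a pose out of reach is approached as far as the arm can. A call with a number of a shift or a turn outside -1 to 1 is refused whole. A call with a gripper value outside its range is refused whole. "hand" is the opening in per cent of the stroke, from 0 (shut) to 100 (fully open), set as the call begins (left out, the last holds). The fingers move at their own pace and stop on an object; "force" is the grip in N (left out, the last holds). Time passes only in rows, so rows that do not move let the fingers close. It gives the time, the measured TCP pose, the force and the opening at its end, in the units of the state.
- get_state(): the state, without advancing time (a new reading comes with each control period).
- imaging.snapshot(name): name is "scene" or "top" or "wrist"; returns a dict with "color" (480x640x3 uint8, red, green, blue), "fx", "fy", "cx", "cy" (pixels), "rvec" (rotation vector, rad) and "tvec" (3), from world to camera coordinates, as OpenCV has them; the wrist camera has in their place "hand_eye" (4x4, takes a point from camera to tool coordinates, whose origin is the TCP and whose axes are the flange's). Camera axes: x right, y down, z forward; pixel columns grow to the right and rows downward; lengths in mm; the calibration is good to about 2 mm. A picture is of the moment at which its call begins: read the wrist's pose just before it. There is no depth.
- robot.close_job(): hands the job in, once; it reports no verdict.
The state is a dict: "time": time; "q": joint angles; "qd": joint speeds; "effort": joint torques, N m; "tcp_pos": TCP position; "tool_rot": TCP orientation; "wrist_force": force on the tool from outside, world axes, zero at the start; "torque": the same for the moment, N m; "finger_gap": opening from 0.0 (shut) to 1.0 (fully open).
Only numpy, scipy, OpenCV 4.12 (cv2) and the standard library are available. Lean on these libraries where they do the work, as an engineer would, in place of code of your own. Each camera call takes 0.05 s, during which the arm holds its last target. There are 200 camera calls.

### The job

One teal cell in the black battery holder stands proud of the other teal ones: gently push it straight down with your fingertips until it is fully home, level with the seated teal cells, then withdraw. Do not pull it up, and leave the red reject cell sticking up just as it is, without touching it or the seated cells or disturbing anything else on the bench.

Things in the scene. Friction and masses are not known exactly. Their poses are not given: they have to be found in the camera images.
- holder: black plastic cell holder fixed to the table, 108 mm (its x) by 158 mm (its y); its upper frame's top is 60 mm above the table. Six round places in two rows of three, 50 mm apart both ways (x = -25, 25; y = -50, 0, 50 mm), hold six upright round cells in any order; origin at the centre of its underside, on the table, z up
- proud_cell: teal cell, upright in the holder, 32 mm in diameter, 70 mm tall, steel cap 17 mm wide; origin at the centre of its underside. It stands 13 to 19 mm above the seated teal cells. It slides down against about 5 N, stays where left, and is home when its top is 78 mm above the table. There it meets a springy seat (about 1 mm more per 5 N, 6 mm at most, springs back). Can be pulled up
- proud_cell_top (a point): centre of the top of the proud teal cell's steel cap, 70 mm above that cell's origin
- red_cell: the rejected cell: the same size, red all over its sleeve and top ring, also standing 13 to 19 mm proud in one of the holder's other places; it slides as easily, and must stay as it is; origin at the centre of its underside
- red_cell_top (a point): centre of the top of the red cell's steel cap, 70 mm above that cell's origin
- cell_a: a seated teal cell, 32 mm in diameter and 70 mm tall, fully home and not movable; origin at the centre of its underside, 8 mm above the table; its top is 78 mm above the table
- cell_b: a seated teal cell, 32 mm in diameter and 70 mm tall, fully home and not movable; origin at the centre of its underside, 8 mm above the table; its top is 78 mm above the table
- cell_c: a seated teal cell, 32 mm in diameter and 70 mm tall, fully home and not movable; origin at the centre of its underside, 8 mm above the table; its top is 78 mm above the table
- cell_d: a seated teal cell, 32 mm in diameter and 70 mm tall, fully home and not movable; origin at the centre of its underside, 8 mm above the table; its top is 78 mm above the table
- spare_cell_1: loose teal spare cell, 32 mm in diameter, 70 mm tall, standing on the table beside one end of the holder; origin at the centre of its underside
- spare_cell_2: the same kind of loose spare cell, standing beside the holder's other end; origin at the centre of its underside
- plate_stack: loose pile of thin nickel connector plates, about 140 x 100 mm and 17 mm high; origin at the centre of its underside
- screwdriver: loose screwdriver lying on the table; handle to its -x; origin under the point where handle and blade meet
- jar: loose closed jar, 56 mm in diameter, 70 mm tall; origin at the centre of its underside
- collar: loose orange plastic ring, 48 mm in diameter, 12 mm high, lying flat; origin at the centre of its underside

How it is judged (in metres and radians):
On the way, in this order (a step that is already met when the one before it is completed fails the run):
1. the fingertips press on the proud teal cell (contact force between the fingers and proud_cell above 0.5 N), for 0.02 s.
2. the proud teal cell is fully home (z of proud_cell_top in the frame of holder below 0.0796 m), for 0.1 s.
At the end, for the whole second after the job is handed in: the proud teal cell is home, its top within 1.6 mm of the seated cells' level (78 mm above the table), and at rest; the red cell is within 2 mm of its start height; every loose thing is within 15 mm of its start (z of proud_cell_top in the frame of holder below 0.0796 m and linear speed of proud_cell below 0.01 m/s and distance of red_cell_top from where it was at the start of the episode below 0.002 m and distance of each of spare_cell_1, spare_cell_2, plate_stack, screwdriver, jar, collar from where it was at the start of the episode below 0.015 m); the robot touches nothing.
It fails at once if the proud cell is pulled up or lifted out of its place (z of proud_cell_top in the frame of holder above 0.103 m).
It fails at once if the proud cell is pressed or squeezed with more than 40 N (contact force between proud_cell and anything else above 40 N).
It fails at once if the red cell is moved up or down by more than 2 mm or touched with more than 0.5 N (distance of red_cell_top from where it was at the start of the episode above 0.002 m or contact force between red_cell and anything else above 0.5 N).
It fails at once if a seated cell is touched with more than 0.5 N (contact force between any of cell_a, cell_b, cell_c, cell_d and anything else above 0.5 N).
It fails at once if something standing loose on the bench is shifted by more than 15 mm (distance of any of spare_cell_1, spare_cell_2, plate_stack, screwdriver, jar, collar from where it was at the start of the episode above 0.015 m).
It also fails if it takes over 32 s, if anything falls off the work surface, if the arm or the gripper's body presses on something with over 40 N, if the wrist force passes 120 N, or if a joint passes its speed limit or range.

## Working session

There is one attempt and no reset: what is moved stays moved. The work goes in short steps, Python scripts to look and compute and a tool call to move; the robot and the scene stay as the last step left them, time stands still between calls to the robot, and variables do not carry over. Pictures are saved under pics/ and viewed, about 8 in all and at most 12, crops included, and the job is handed in when it is done.

Besides the shell and the picture viewer there is one more tool, called after "Call:" by a JSON object that holds its "fn" and its "kwargs". arm_command: Moves the arm, as the interface text tells. Its arguments: {"type":"object","properties":{"commands":{"type":"array","items":{"type":"array","items":{"type":"number"}}},"hand":{"type":"number"},"force":{"type":"number"}},"required":["commands"]}

```bash
mkdir -p pics; cat > h.py <<'E'
import numpy as np, cv2
from plant import get_state, imaging, robot
def snap(n,f):
    s=imaging.snapshot(n); cv2.imwrite('pics/'+f,cv2.cvtColor(s['color'],cv2.COLOR_RGB2BGR)); np.save('pics/'+f[:-4]+'.npy',s,allow_pickle=True); return s
def load(f): return np.load('pics/'+f+'.npy',allow_pickle=True).item()
def ray(s,u,v,z):
    R=cv2.Rodrigues(np.array(s['rvec'],float))[0]; t=np.array(s['tvec'],float).ravel()
    d=R.T@np.array([(u-s['cx'])/s['fx'],(v-s['cy'])/s['fy'],1]); c=-R.T@t
    return c+d*(z-c[2])/d[2]
def proj(s,p):
    R=cv2.Rodrigues(np.array(s['rvec'],float))[0]; q=R@np.array(p,float)+np.array(s['tvec'],float).ravel()
    return s['fx']*q[0]/q[2]+s['cx'], s['fy']*q[1]/q[2]+s['cy']
E
python3 - <<'E'
from h import *
print(get_state())
for n in('top','scene','wrist'):
    s=snap(n,n+'0.png'); print({k:v for k,v in s.items() if k!='color'})
E
```

```text
{'time': 0.0, 'q': array([ 7.22483709e+01,  7.24002558e+00, -2.32686649e+00,  8.05240550e+01,
       -4.93580717e-04,  8.99990154e+01]), 'qd': array([ 0.06838453, -0.14026529, -0.01066796,  0.07439565, -0.01453506,
        0.02292224]), 'effort': array([-1.05146675e-03, -4.35915112e+01,  3.52922988e+01,  1.74163218e-02,
       -9.11970710e-05,  4.19173602e-06]), 'tcp_pos': array([159.94368066, 499.60664026, 230.53618159]), 'tool_rot': array([-1.79909053e+02,  4.92017199e-04,  1.62249356e+02]), 'wrist_force': array([-0.11032503, -0.13735025, -0.3506314 ]), 'torque': array([ 0.00961343,  0.02337059, -0.02552798]), 'finger_gap': 1.0020983663254417}
{'fx': 485.712087918843, 'fy': 485.712087918843, 'cx': 319.9509298599418, 'cy': 235.8279123165592, 'rvec': array([ 2.20981396, -2.16799986,  0.0989438 ]), 'tvec': array([  -5.7378243 ,  536.71836625, 1210.55898729])}
{'fx': 568.415277143808, 'fy': 568.415277143808, 'cx': 322.9718655217366, 'cy': 239.45045334670894, 'rvec': array([ 2.34394635,  1.17593369, -0.31276423]), 'tvec': array([-352.478164  , -305.45158446, 1505.3272133 ])}
{'fx': 382.2566715530824, 'fy': 382.2566715530824, 'cx': 315.3905158402209, 'cy': 239.37479957699748, 'hand_eye': array([[ 2.62609419e-04, -9.62934651e-01, -2.69734664e-01,
         6.92249998e+01],
       [ 9.99999863e-01,  3.75206295e-04, -3.65877184e-04,
        -2.74426086e-01],
       [ 4.53521962e-04, -2.69734531e-01,  9.62934617e-01,
        -1.43859736e+02],
       [ 0.00000000e+00,  0.00000000e+00,  0.00000000e+00,
         1.00000000e+00]])}
```

View pics/top0.png

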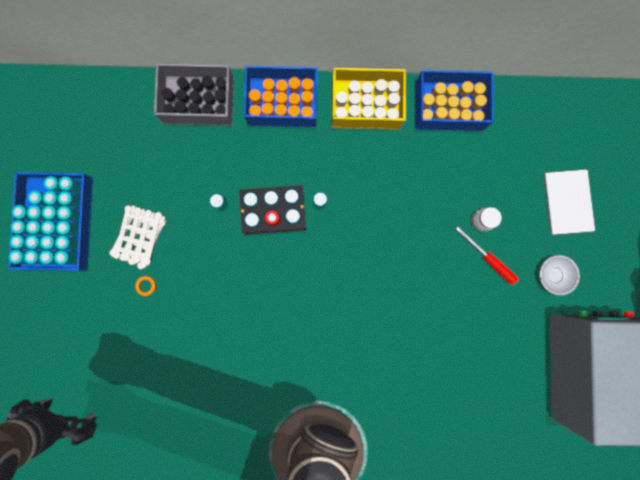

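View pics/scene0.png

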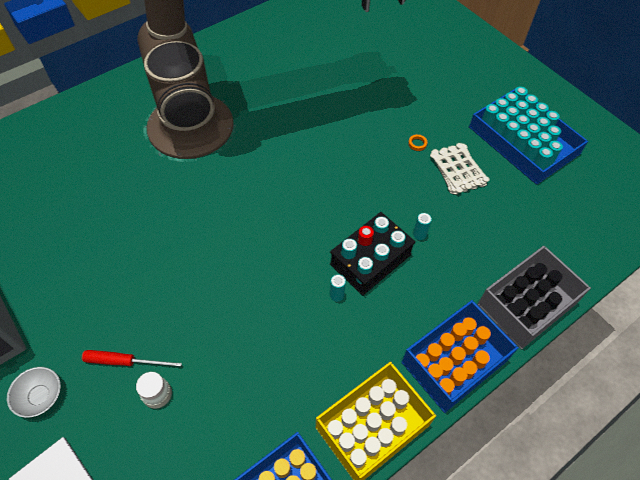

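The top view shows the holder at about (272,210), with red in the middle of the near row at (272,217). In the scene view the proud cell looks like the one at (349,245). I'll check that by measuring in both views.

```bash
python3 - <<'E'
from h import *
T=load('top0');S=load('scene0')
for s,(x0,y0,x1,y1),n in((T,(200,175,340,245),'t'),(S,(320,200,440,305),'s')):
    c=s['color'][y0:y1,x0:x1]; k=5
    cv2.imwrite('pics/c_%s.png'%n,cv2.cvtColor(cv2.resize(c,None,fx=k,fy=k,interpolation=cv2.INTER_CUBIC),cv2.COLOR_RGB2BGR))
    m=(c.min(2)>170).astype('uint8'); N,L,st,ce=cv2.connectedComponentsWithStats(m)
    for i in range(1,N):
        if st[i,4]>8:
            u,v=ce[i]+[x0,y0]; print(n,u.round(1),v.round(1),st[i,4],ray(s,u,v,78).round(1),ray(s,u,v,94).round(1))
c=T['color'][175:245,225:315]; m=(c.max(2)<60).astype('uint8')
m=cv2.morphologyEx(m,cv2.MORPH_CLOSE,np.ones((15,15)))
cs=max(cv2.findContours(m,0,2)[0],key=cv2.contourArea); r=cv2.minAreaRect(cs); b=cv2.boxPoints(r)+[225,175]
P=np.array([ray(T,u,v,60) for u,v in b]); print(P.round(1),P.mean(0),np.linalg.norm(P[0]-P[1]),np.linalg.norm(P[1]-P[2]))
a=cv2.imread('pics/c_t.png');b=cv2.imread('pics/c_s.png')
cv2.imwrite('pics/c.png',cv2.resize(b,(600,525)))
E
```

```text
t 291.2 195.7 114 [628.7  77.   78. ] [626.1  76.2  94. ]
t 270.5 197.4 116 [623.6 127.   78. ] [621.1 125.6  94. ]
t 250.0 198.7 110 [619.2 176.6  78. ] [616.7 174.4  94. ]
t 319.8 198.6 110 [623.1   7.4  78. ] [620.6   7.6  94. ]
t 216.1 200.3 108 [613.6 258.4  78. ] [611.3 255.2  94. ]
t 292.4 215.4 118 [580.5  72.8  78. ] [578.6  72.1  94. ]
t 251.4 219.3 116 [569.  171.6  78. ] [567.3 169.5  94. ]
t 271.5 217.0 44 [575.7 123.3  78. ] [573.9 121.9  94. ]
s 424.1 217.9 98 [622.2 253.2  78. ] [628.6 243.7  94. ]
s 381.3 221.6 101 [573.2 169.9  78. ] [580.3 161.8  94. ]
s 365.8 230.9 36 [571.6 126.7  78. ] [578.7 119.2  94. ]
s 397.8 236.0 107 [623.4 174.5  78. ] [629.8 166.2  94. ]
s 349.2 244.0 114 [576.5  76.4  78. ] [583.6  69.7  94. ]
s 381.8 249.2 111 [628.2 125.   78. ] [634.5 117.5  94. ]
s 365.0 262.7 113 [632.7  74.7  78. ] [638.9  68.   94. ]
s 337.8 280.5 122 [631.8   2.5  78. ] [638.   -3.1  94. ]
[[596.2 190.5  60. ]
 [599.2  45.5  60. ]
 [539.9  44.3  60. ]
 [537.  188.7  60. ]] [568.0742442  117.24513823  60.        ] 144.96813982991853 59.29644228975402
```

View pics/c.png

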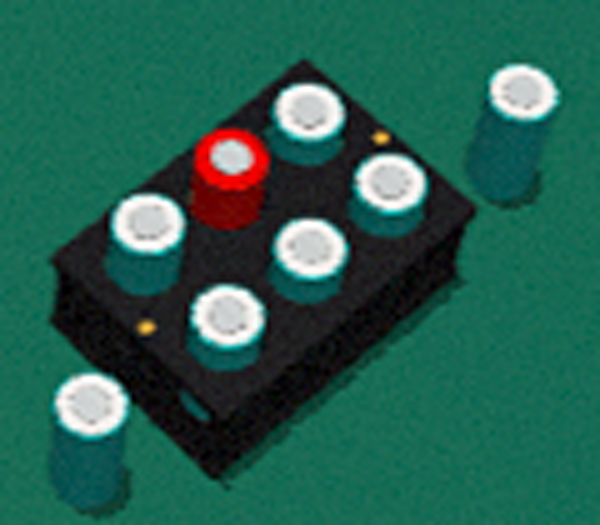

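The crop shows more sleeve on the teal cell at (349,244) in the full scene image. Its two-view parallax puts it about 15 mm above the other teal cells, at roughly (581,72,93). Red is its neighbour on the +y side. The holder's yaw is about 5.5°. I'll shut the gripper and travel high, above the bench.

Call:
{"fn": "arm_command", "kwargs": {"commands": [[0,0,0,0,0,0.093],[0,0,0,0,0,0.093],[0,0,0,0,0,0.093],[0,0,0,0,0,0.093],[0,0,0,0,0,0.093],[0,0,0,0,0,0.093],[0,0,0,0,0,0.093],[0,0,0,0,0,0.093]], "hand": 0, "force": 20}}

```text
time: 0.95
tcp_pos: [159.5, 498.3, 227.8]
tool_rot: [-179.9, 0.4, 93.4]
wrist_force: [-0.2, 0.4, 0.3]
finger_gap: -0.002
```

Call:
{"fn": "arm_command", "kwargs": {"commands": [[-0.05,0.044,0,0,0,0],[-0.05,0.044,0,0,0,0],[-0.05,0.044,0,0,0,0],[-0.05,0.044,0,0,0,0],[-0.05,0.044,0,0,0,0],[-0.05,0.044,0,0,0,0],[-0.05,0.044,0,0,0,0],[-0.05,0.044,0,0,0,0],[-0.05,0.044,0,0,0,0],[-0.05,0.044,0,0,0,0],[-0.05,0.044,0,0,0,0],[0,0,0,0,0,0]]}}

```text
time: 2.15
tcp_pos: [548.4, 103.7, 225.0]
tool_rot: [-179.7, 0.5, 93.6]
wrist_force: [1.0, -0.0, 0.7]
finger_gap: 0.001
```

Call:
{"fn": "arm_command", "kwargs": {"commands": [[-0.023,0.02,0.03,0,0,-0.01],[-0.023,0.02,0.03,0,0,-0.01],[0,0,0,0,0,0],[0,0,0,0,0,0]]}}

```text
time: 2.55
tcp_pos: [581.3, 69.2, 178.0]
tool_rot: [-179.6, 0.4, 95.3]
wrist_force: [-0.0, -0.9, 0.1]
finger_gap: 0.0
```

```bash
cat >> h.py <<'E'
from scipy.spatial.transform import Rotation as Ro
def wray(s,st,u,v,z):
    H=s['hand_eye']; Rt=Ro.from_euler('xyz',st['tool_rot'],degrees=True).as_matrix()
    d=Rt@H[:3,:3]@np.array([(u-s['cx'])/s['fx'],(v-s['cy'])/s['fy'],1]); c=Rt@H[:3,3]+st['tcp_pos']
    return c+d*(z-c[2])/d[2]
E
python3 - <<'E'
from h import *
st=get_state(); print(st['tcp_pos'],st['tool_rot'],st['q'])
s=snap('wrist','w1.png'); snap('top','t1.png'); 
c=s['color']; m=(c.min(2)>170).astype('uint8'); N,L,sta,ce=cv2.connectedComponentsWithStats(m)
for i in range(1,N):
    if sta[i,4]>150:
        u,v=ce[i]; print(u.round(1),v.round(1),sta[i],wray(s,st,u,v,78).round(1),wray(s,st,u,v,93).round(1))
E
```

```text
[581.30270536  69.17331886 178.04567765] [-179.56502826    0.41858152   95.25463358] [ 6.99065414 14.3869887  -0.19610499 75.86437026 -0.40519981 91.73919171]
313.9 68.3 [ 290   42   49   53 2043] [569.2 172.3  78. ] [569.5 170.2  93. ]
399.1 68.0 [ 375   42   49   53 2044] [618.9 177.   78. ] [616.2 174.6  93. ]
394.5 155.3 [ 372  133   46   46 1642] [623.6 127.1  78. ] [620.7 127.8  93. ]
313.8 156.4 [301 143  27  28 610] [573.7 121.8  78. ] [573.8 122.8  93. ]
391.0 232.9 [ 370  213   42   41 1276] [628.8  77.4  78. ] [625.5  81.1  93. ]
314.2 238.4 [ 292  218   45   43 1069] [578.8  68.9  78. ] [578.6  73.2  93. ]
370.9 320.8 [354 304  35  36 944] [624.1  12.4  78. ] [621.1  20.2  93. ]
629.7 426.0 [618 412  22  28 453] [832.8 -57.2  78. ] [816.9 -45.1  93. ]
```

View pics/w1.png

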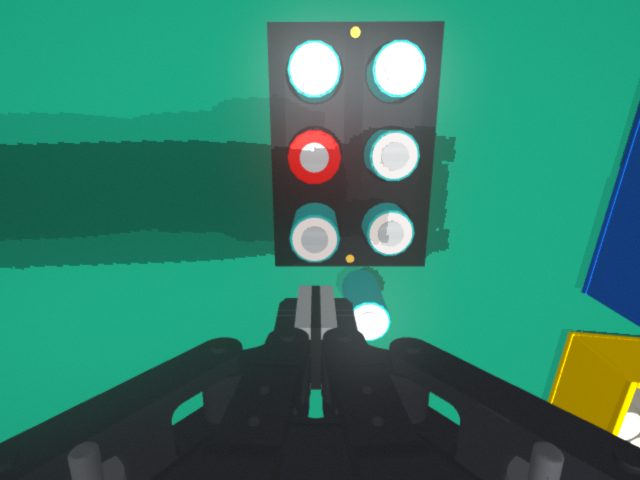

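The near wrist view agrees with the top view. The proud cell is at (314,238), which puts its top at about (578.8,73), and the red cell is at (314,156). I'll correct the few millimetres of offset and come down above it.

Call:
{"fn": "arm_command", "kwargs": {"commands": [[0.005,-0.003,0,0,0,0],[0,0,0.04,0,0,0],[0,0,0.04,0,0,0],[0,0,0,0,0,0],[0,0,0,0,0,0]]}}

```text
time: 3.15
tcp_pos: [578.3, 77.6, 123.9]
tool_rot: [179.9, 0.4, 95.6]
wrist_force: [1.4, 0.5, 0.6]
finger_gap: -0.0
```

Call:
{"fn": "arm_command", "kwargs": {"commands": [[-0.006,0.001,0,0,0,0],[0,0,0,0,0,0],[0,0,0.02,0,0,0],[0,0,0,0,0,0]]}}

```text
time: 3.55
tcp_pos: [582.2, 73.8, 115.0]
tool_rot: [179.4, 0.3, 95.6]
wrist_force: [-0.2, -0.1, 0.1]
finger_gap: 0.0
```

Call:
{"fn": "arm_command", "kwargs": {"commands": [[0,0,0,0,0,0],[0,0,0,0,0,0],[0,0,0,0,0,0]]}}

```text
time: 3.85
tcp_pos: [583.5, 73.8, 118.0]
tool_rot: [179.2, 0.3, 95.6]
wrist_force: [-0.6, 0.8, -0.4]
finger_gap: 0.001
```

Call:
{"fn": "arm_command", "kwargs": {"commands": [[-0.001,-0.006,0,0.009,0,0],[0,0,0.013,0,0,0],[0,0,0.005,0,0,0]]}}

```text
time: 4.15
tcp_pos: [579.4, 72.5, 105.0]
tool_rot: [179.9, 0.3, 95.6]
wrist_force: [0.0, -1.3, -0.4]
finger_gap: -0.001
```

Call:
{"fn": "arm_command", "kwargs": {"commands": [[0,0,0.004,0,0,0],[0,0,0.004,0,0,0],[0,0,0.004,0,0,0]]}}

```text
time: 4.45
tcp_pos: [578.9, 72.3, 94.1]
tool_rot: [-180.0, 0.3, 95.6]
wrist_force: [0.6, 0.5, -0.4]
finger_gap: 0.001
```

Call:
{"fn": "arm_command", "kwargs": {"commands": [[0,0,0.003,0,0,0],[0,0,0.003,0,0,0],[0,0,0.003,0,0,0]]}}

```text
time: 4.75
tcp_pos: [579.1, 72.4, 87.6]
tool_rot: [180.0, 0.3, 95.6]
wrist_force: [-2.4, -0.0, 3.7]
finger_gap: 0.003
```

Call:
{"fn": "arm_command", "kwargs": {"commands": [[0,0,0.003,0,0,0],[0,0,0.003,0,0,0],[0,0,0.003,0,0,0]]}}

```text
time: 5.05
tcp_pos: [579.1, 72.4, 81.2]
tool_rot: [179.9, 0.3, 95.6]
wrist_force: [-0.9, -0.8, 4.0]
finger_gap: -0.001
```

Call:
{"fn": "arm_command", "kwargs": {"commands": [[0,0,0.003,0,0,0],[0,0,0.002,0,0,0]]}}

```text
time: 5.25
tcp_pos: [579.1, 72.4, 77.3]
tool_rot: [179.9, 0.3, 95.6]
wrist_force: [-1.7, -0.5, 8.2]
finger_gap: 0.0
```

Call:
{"fn": "arm_command", "kwargs": {"commands": [[0,0,0.002,0,0,0],[0,0,0.001,0,0,0]]}}

```text
time: 5.45
tcp_pos: [579.7, 72.5, 76.8]
tool_rot: [179.8, 0.3, 95.6]
wrist_force: [-4.6, -0.1, 11.7]
finger_gap: -0.001
```

The force has climbed from about 4 N while sliding to 11.7 N with the tip at 76.8 mm, so the cell is on its seat. I'll withdraw straight up.

Call:
{"fn": "arm_command", "kwargs": {"commands": [[0,0,-0.004,0,0,0],[0,0,-0.008,0,0,0],[0,0,-0.02,0,0,0],[0,0,-0.05,0,0,0],[0,0,-0.05,0,0,0],[0,0,0,0,0,0],[0,0,0,0,0,0],[0,0,0,0,0,0]]}}

```text
time: 6.25
tcp_pos: [578.9, 72.8, 175.9]
tool_rot: [-180.0, 0.3, 95.6]
wrist_force: [0.1, -0.5, -0.6]
finger_gap: 0.002
```

```bash
python3 - <<'E'
from h import *
st=get_state(); print(st['tcp_pos'],st['wrist_force'])
s=snap('wrist','w2.png'); S=snap('scene','s2.png'); T=snap('top','t2.png')
c=s['color']; m=(c.min(2)>170).astype('uint8'); N,L,sta,ce=cv2.connectedComponentsWithStats(m)
for i in range(1,N):
    if sta[i,4]>150:
        u,v=ce[i]; print('w',u.round(1),v.round(1),wray(s,st,u,v,78).round(1))
for q,n,(x0,y0,x1,y1) in((S,'s',(320,200,440,305)),(T,'t',(200,175,340,245))):
    c=q['color'][y0:y1,x0:x1]; m=(c.min(2)>170).astype('uint8'); N,L,sta,ce=cv2.connectedComponentsWithStats(m)
    for i in range(1,N):
        if sta[i,4]>8: u,v=ce[i]+[x0,y0]; print(n,u.round(1),v.round(1),sta[i,4],ray(q,u,v,78).round(1))
c=S['color'][200:305,320:440]
cv2.imwrite('pics/c2.png',cv2.cvtColor(cv2.resize(c,(600,525),interpolation=cv2.INTER_CUBIC),cv2.COLOR_RGB2BGR))
E
```

```text
[578.87513029  72.80341516 175.86298906] [ 0.08631243 -0.49672682 -0.59533086]
w 317.2 75.3 [569.1 172.2  78. ]
w 402.7 75.6 [618.9 176.9  78. ]
w 397.3 162.6 [623.6 127.1  78. ]
w 317.0 164.0 [574.1 121.3  78. ]
w 316.5 239.3 [578.6  72.9  78. ]
w 392.8 240.1 [628.5  77.3  78. ]
w 372.8 326.8 [624.3  13.1  78. ]
w 630.5 430.4 [832.9 -54.9  78. ]
s 424.1 217.9 102 [622.2 253.2  78. ]
s 381.3 221.6 104 [573.2 169.7  78. ]
s 397.7 236.0 111 [623.3 174.3  78. ]
s 337.8 280.5 128 [631.8   2.5  78. ]
t 319.8 198.6 110 [623.1   7.4  78. ]
t 216.1 200.3 109 [613.6 258.3  78. ]
```

View pics/c2.png

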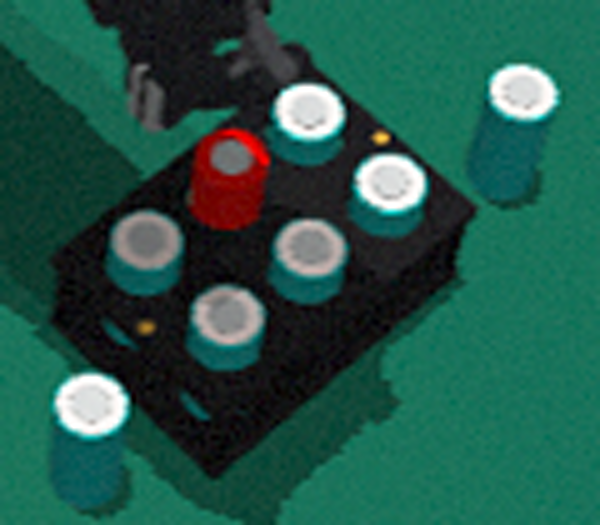

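The crop shows the pressed cell at (148,242), now with as much sleeve showing as its seated neighbours. The red cell at (232,158) hasn't moved. In the wrist view the pressed cell fits the 78 mm grid to within 0.4 mm. The arm is clear, so I'm handing in.

```bash
python3 -c "
from h import *
S=load('s2');print(proj(S,[582.9,70.5,78]));print(robot.close_job())"
```

```text
(np.float64(348.8775411445312), np.float64(247.49450709730928))
the job is handed in; nothing more can be done
None
```

I pushed the proud teal cell down to its seat with the shut fingertips, pulled straight back up and handed the job in at about 6.4 s. No verdict was reported.

- **Which cell:** it was the one at the –y end of the row nearer the robot, at about (579, 73) mm. It stood about 15 mm proud.
- **Force:** it slid at about 4 N. The force then rose to about 12 N with the fingertips at 76.8 mm, which means it had reached the springy seat.
- **Seated level:** in the wrist view its top fits the 78 mm level to within 0.4 mm sideways, roughly 1 mm in height. In the scene view its top was about where a home cell should appear, within about 1 pixel (read by eye).
- **Red cell and surroundings:** the red cell looked unchanged in the scene crop. The two spare cells were at the same pixels as at the start. I did not re-measure the plates, screwdriver, jar or collar; the arm stayed well above or away from them.
- **Disagreement:** the top and scene cameras differed by about 4 mm, so I relied on the top and wrist cameras, which agreed on the seated cells to within about 0.5 mm. Between moves the arm also drifted a few millimetres, which I corrected before touching the cell.

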